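# Nudge a scanner model plate onto its locating pins

### The job

Seat the blue model plate in the scanner's loading bed: with the fingers, nudge it sideways and push it forward, away from the raised step, using the red side rail as its guide, until its two holes drop over the two brass pins and it lies flat on the bed. Push only on the plate itself: do not touch the stone cast that stands on it, do not pick the plate up, and leave the spare cast, the jar and the clip where they are.

Things in the scene. Friction and masses are not known exactly. Their poses are not given: they have to be found in the camera images.
- loading_bed: Fixed aluminium bed on the work surface, 230 (x) x 130 (y) x 10 mm thick. Origin: centre of its underside; x is the direction in which the plate is pushed, y points to the rail, z up. Seated, the plate's origin is at about x = +30, y = 0, z = 10 mm here, axes parallel, its rear edge 2.5 mm past the step's edge, its side edge 1 mm from the rail.
- rail_face (a point): Top of the inner face of the red side rail, midway along it, at x = 0, y = +51, z = 28 mm of the bed. The rail is 12 mm thick and runs along the bed's whole +y side; the face is parallel to the bed's x.
- step_edge (a point): Middle of the front top edge of the grey raised step, at x = -47.5, y = -7, z = 17 mm of the bed. The step is 7 mm high over the bed's top and reaches from here back to x = -115 mm, across y = -64 to +50 mm.
- model_plate: Loose blue plastic plate, 150 (x) x 100 (y) x 8 mm, about 0.25 kg. Origin: centre of its underside. It starts level on the step and the pin tips, its underside 17 mm over the bed's underside, 12 to 40 mm too far back, 6 to 14 mm too far from the rail, turned up to 0.08 rad. Up to about 10 N slide it. It falls 7 mm when both holes stand over the pins and the rear edge has left the step.
- hole_left (a point): Centre of the plate's 11 mm through hole on its +y side, at the underside: x = +28, y = +26 mm of the plate.
- hole_right (a point): Centre of the plate's 11 mm through hole on its -y side, at the underside: x = +28, y = -26 mm of the plate.
- plate_cast: Cream-yellow stone dental cast fixed on the blue plate, 58 (x) x 65 (y) x 33 mm high. Origin: centre of its underside, at x = -22, y = 0, z = 8 mm of the plate, so 24 mm of plate are free behind it and about 17 mm on either side. Not to be touched.
- pin_left (a point): Foot of the fixed brass pin on the rail's side, on the bed's top, at x = +58, y = +26, z = 10 mm of the bed. 8 mm thick, 7 mm tall (level with the step), the upper 3 mm tapered to a 4 mm flat tip.
- pin_right (a point): Foot of the other, like brass pin, at x = +58, y = -26, z = 10 mm of the bed.
- spare_cast: Loose white-grey stone dental cast, 58 x 65 x 33 mm, beyond the bed (+x side). Origin: centre of its underside. To be left alone.
- black_jar: Loose jar with black screw lid, 47 mm across, 44 mm high, on the rail's side of the bed. Origin: centre of its underside. To be left alone.
- clip: Loose black clip, 90 x 20 x 21 mm, lying on the work surface on the side of the bed away from the rail. Origin: centre of its underside. To be left alone.

How it is judged:
By the outcome, as a careful person would: the job done as asked, in the order asked, and still so for the second after the job is handed in, with the robot touching nothing.
It also fails if it takes over 38 s, if anything falls off the work surface, if the arm or the gripper's body presses on something with over 40 N, if the wrist force passes 120 N, or if a joint passes its speed limit or range.

### The arm

A 6-joint arm with a two-finger parallel gripper is mounted at the origin on a cart in front of the work surface, level with it; the furniture and walls round the work are solid. World frame = base frame: x ahead of the robot, y to its left, z up, the work surface at z = 0. Lengths are in m, angles in degrees, forces in N, time in s.
With the tool pointing down it reaches from about 0.4 to 0.825 m from the base axis. Payload 7 kg.
Tool frame: the origin (TCP) lies between the finger pads; the fingertips stand 22 mm ahead of it and the grasp point (between the pads) lies 3 mm ahead of it; z points along the fingers, y is the line along which they close (so a half turn about z gives the same grasp; the last joint's range is limited). The gripper opens to 88 mm and grips with 3 to 60 N. Pads are 19 mm wide; open, the fingers measure 130 mm over their backs; the gripper's body (78 mm by 193 mm) begins 47 mm behind the grasp point.
Start: joints at [-48.352, 20.546, 0.682, 0, -70.136, -16.507], TCP at [0.287, -0.611, 0.22] pointing down, gripper open.
Joint ranges: [-176.03, 176.03], [-82.01, 121.73], [-58.28, 71.71], [-173.87, 95.51], [-174.79, -0.11], [-173.66, 173.66]. Speed limits (degrees/s): [136.94, 136.94, 172.46, 180, 180, 180].

### API

Orientations are given as [roll, pitch, yaw] about the fixed x, y, z axes, in that order (R = Rz(yaw) Ry(pitch) Rx(roll)).
In Python, from plant import ctrl gives the robot as it stands.
- The arm moves only by the tool apply_moves, never from a script. Its argument "targets" is a list of rows, each an object with "travel": the shift along the tool's x, y, z in mm, a list of three; "roll": the turn about the tool's z in degrees; "jaw": the finger opening in mm, from 0 to 87.6. In form: [{"travel": [tx, ty, tz], "roll": roll, "jaw": jaw}, ...]. A call has 1 to 10 rows; each row shifts and turns the commanded pose from where the row before left it, along the tool's axes as they then stand; what a row does not reach is not made up. A row lasts 1/10 s, in which the tool goes at most 50 mm and 8.59 degrees, less where a joint would pass 70% of its speed; a pose out of reach is approached as far as the arm can. A call with a gripper value outside its range is refused whole. The fingers move at their own pace and stop on an object; the grip force is fixed at half the most. Time passes only in rows, so rows that do not move let the fingers close. It gives the time, the measured TCP pose, the force, the opening and the grip force at its end, in the units of the state.
- ctrl.get_obs(): the state, without advancing time (a new reading comes with each control period).
- ctrl.snapshot(name): name is "scene" or "top" or "wrist"; returns the picture (400x640x3 uint8, red, green, blue); there is no depth.
- ctrl.calibration(name): a dict with "K" (3x3 intrinsics, pixels), "extrinsics" (4x4, takes a point from camera to world coordinates); the wrist camera has in their place "hand_eye" (4x4, takes a point from camera to tool coordinates, whose origin is the TCP and whose axes are the flange's). Camera axes: x right, y down, z forward; pixel columns grow to the right and rows downward; lengths in m; the calibration is good to about 2 mm. A picture is of the moment at which its call begins: read the wrist's pose just before it. calibration takes no time and is no camera call.
- ctrl.close_job(): hands the job in; it is judged then, once.
The state is a dict: "clock": time; "joint_pos": joint angles; "qvel": joint speeds; "tau": joint torques, N m; "tool_pos": TCP position; "orientation": TCP orientation; "force": force on the tool from outside, world axes, zero at the start; "moment": the same for the moment, N m; "opening": finger opening in m; "gripper_force": force on a finger pad.
Only numpy, scipy, OpenCV 4.12 (cv2) and the standard library are available. Lean on these libraries where they do the work, as an engineer would, in place of code of your own. Each camera call takes 0.05 s, during which the arm holds its last target. There are 200 camera calls.

## Working session

There is one attempt and no reset: what is moved stays moved. The work goes in short steps, Python scripts to look and compute and a tool call to move; the robot and the scene stay as the last step left them, time stands still between calls to the robot, and variables do not carry over. Pictures are saved under pics/ and viewed, at most 10 in all, crops included, and the job is handed in when it is done.

Besides the shell and the picture viewer there is one more tool, called in YAML: its name, and indented under it one key for each argument. apply_moves: Moves the arm, as the interface text tells. Its arguments: {"type":"object","properties":{"targets":{"type":"array","items":{"type":"object","properties":{"travel":{"type":"array","items":{"type":"number"}},"roll":{"type":"number"},"jaw":{"type":"number"}}}}},"required":["targets"]}

```bash
mkdir -p pics; ls; python3 - <<'E'
from plant import ctrl
import cv2,numpy as np
o=ctrl.get_obs();print(o['clock'],o['tool_pos'],o['orientation'],o['force'],o['opening'])
ims=[]
for n in("top","scene"):
    im=ctrl.snapshot(n);cv2.imwrite(f"pics/{n}0.png",im[...,::-1]);c=ctrl.calibration(n);print(n,np.round(c['K'],1).tolist(),np.round(c['extrinsics'],4).tolist())
print(np.round(ctrl.calibration("wrist")['hand_eye'],4).tolist())
E
```

```text
pics
0.0 [ 0.28656166 -0.61059558  0.21910517] [ 1.79903513e+02 -8.64760742e-03 -1.54861095e+02] [1.10428648 1.04806152 0.31060055] 0.08769156848449612
top [[379.9, 0.0, 325.4], [0.0, 379.9, 204.3], [0.0, 0.0, 1.0]] [[0.0067, -0.9909, 0.1348, 0.4777], [-0.9996, -0.0102, -0.0253, -0.1708], [0.0265, -0.1345, -0.9906, 0.9952], [0.0, 0.0, 0.0, 1.0]]
scene [[399.6, 0.0, 320.4], [0.0, 399.6, 198.3], [0.0, 0.0, 1.0]] [[-0.8202, -0.4449, 0.3597, 0.2976], [-0.5721, 0.6338, -0.5206, 0.263], [0.0036, -0.6328, -0.7743, 0.7299], [0.0, 0.0, 0.0, 1.0]]
[[0.0015, -0.9696, -0.2445, 0.0646], [1.0, 0.0013, 0.0009, -0.0015], [-0.0006, -0.2445, 0.9696, -0.1642], [0.0, 0.0, 0.0, 1.0]]
```

View pics/top0.png

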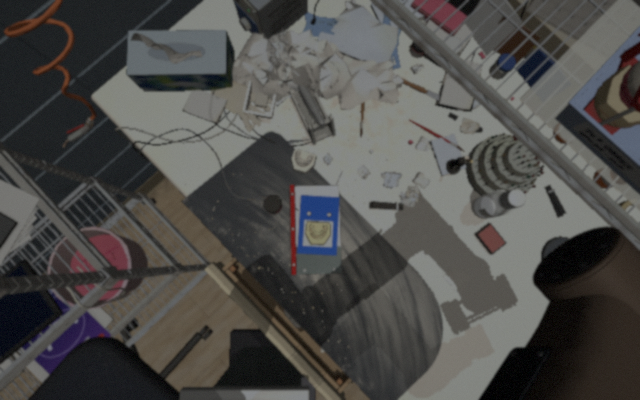

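View pics/scene0.png

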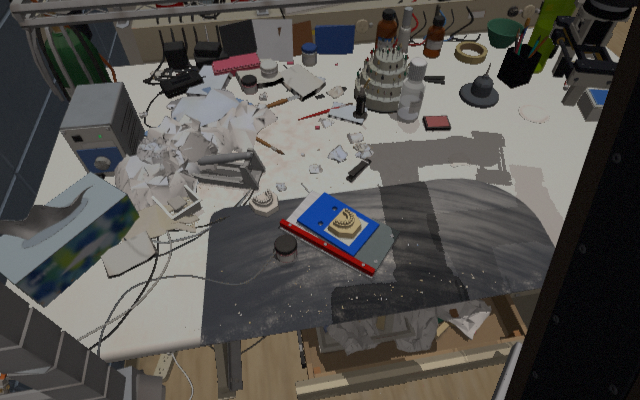

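The top view shows the bed at about (316,228). The red rail is its left side (column ~293), the blue plate spans about (302–339, 196–255), and the jar is at (273,203), the spare cast at (303,158) and the clip at (385,206). The scene view agrees: the bed's +x points to the top left and the plate lies along the rail.

```bash
cat > h.py <<'E'
import numpy as np,cv2
from plant import ctrl
from scipy.spatial.transform import Rotation as R
def cam(name,o=None):
    c=ctrl.calibration(name);K=np.array(c['K'])
    if name!="wrist": return K,np.array(c['extrinsics'])
    T=np.eye(4);T[:3,:3]=R.from_euler('xyz',o['orientation'],degrees=True).as_matrix();T[:3,3]=o['tool_pos']
    return K,T@np.array(c['hand_eye'])
def cast(K,T,px,z):
    px=np.atleast_2d(px).astype(float);d=np.c_[px,np.ones(len(px))]@np.linalg.inv(K).T@T[:3,:3].T
    return T[:3,3]+d*((z-T[2,3])/d[:,2])[:,None]
def proj(K,T,P):
    q=(np.atleast_2d(P)-T[:3,3])@T[:3,:3]@K.T;return q[:,:2]/q[:,2:]
def masks(im):
    h=cv2.cvtColor(im,cv2.COLOR_RGB2HSV)
    b=cv2.inRange(h,(105,120,50),(125,255,255))
    r=cv2.inRange(h,(0,150,60),(8,255,255))|cv2.inRange(h,(172,150,60),(180,255,255))
    return b,r
def big(m,near=None):
    cs=[c for c in cv2.findContours(m,cv2.RETR_EXTERNAL,cv2.CHAIN_APPROX_NONE)[0] if cv2.contourArea(c)>60]
    if near is not None: cs=[c for c in cs if np.linalg.norm(c.reshape(-1,2).mean(0)-near)<90]
    return max(cs,key=cv2.contourArea).reshape(-1,2)
def rect(P):
    (c,s,a)=cv2.minAreaRect((P[:,:2]*1000).astype(np.float32));return np.round(c,1),np.round(s,1),round(a,2)
E
python3 - <<'E'
from h import *
for n,nr in(("top",(316,228)),("scene",(335,235))):
    im=cv2.imread(f"pics/{n}0.png")[...,::-1].copy();K,T=cam(n);b,r=masks(im)
    print(n,"plate",*rect(cast(K,T,big(b,nr),.025)),"rail",*rect(cast(K,T,big(r,nr),.028)))
K,T=cam("top");print(cast(K,T,[[273,203],[303,158],[385,206]],.03))
E
```

```text
top plate [ 556.5 -176.8] [ 99.1 147.3] 87.41 rail [ 501.1 -114.3] [78.4  9.6] 4.46
scene plate [ 556.  -177.3] [103.3 150.7] 87.36 rail [ 544.4 -112.8] [229.3  15.1] 1.21
[[ 0.61105541 -0.06141594  0.03      ]
 [ 0.73016421 -0.13629405  0.03      ]
 [ 0.6062536  -0.34897952  0.03      ]]
```

apply_moves:
  targets:
    - {"travel": [-35,17,6],"roll": 0,"jaw": 60}
    - {"travel": [-35,17,6],"roll": 0,"jaw": 60}
    - {"travel": [-35,17,6],"roll": 0,"jaw": 60}
    - {"travel": [-35,17,6],"roll": 0,"jaw": 60}
    - {"travel": [-35,17,6],"roll": 0,"jaw": 60}
    - {"travel": [-35,17,6],"roll": 0,"jaw": 60}
    - {"travel": [-35,17,6],"roll": 0,"jaw": 60}
    - {"travel": [-35,17,6],"roll": 0,"jaw": 60}
    - {"travel": [-35,17,6],"roll": 0,"jaw": 60}
    - {"travel": [-35,17,6],"roll": 0,"jaw": 60}

```text
clock: 1.1
tool_pos: [0.532, -0.307, 0.1596]
orientation: [180.0, -0.0, -154.9]
force: [1.0, -0.6, 0.3]
opening: 0.06
gripper_force: 0.0
```

apply_moves:
  targets:
    - {"travel": [0,0,0],"roll": -8.25,"jaw": 60}
    - {"travel": [0,0,0],"roll": -8.25,"jaw": 60}
    - {"travel": [0,0,0],"roll": -8.25,"jaw": 60}
    - {"travel": [0,0,0],"roll": -8.25,"jaw": 60}
    - {"travel": [0,0,0],"roll": -8.25,"jaw": 60}
    - {"travel": [0,0,0],"roll": -8.25,"jaw": 60}
    - {"travel": [0,0,0],"roll": -8.25,"jaw": 60}
    - {"travel": [0,0,0],"roll": -8.25,"jaw": 60}
    - {"travel": [0,0,0],"roll": 0,"jaw": 60}
    - {"travel": [0,0,0],"roll": 0,"jaw": 60}

```text
clock: 2.1
tool_pos: [0.5312, -0.3084, 0.1598]
orientation: [180.0, 0.0, -89.1]
force: [-0.2, -0.1, 0.6]
opening: 0.0602
gripper_force: 0.0
```

```bash
python3 - <<'E'
from h import *
o=ctrl.get_obs();im=ctrl.snapshot("wrist");cv2.imwrite("pics/w1.png",im[...,::-1])
print(o['clock'],o['tool_pos'],o['orientation'],o['joint_pos'],o['opening'])
K,T=cam("wrist",o);b,r=masks(im);print(K[0,0])
print("plate",*rect(cast(K,T,big(b),.025)),"rail",*rect(cast(K,T,big(r),.028)))
E
```

```text
2.1 [ 0.53119984 -0.30837008  0.15978826] [ 1.79972432e+02  1.29706564e-02 -8.91085444e+01] [-1.19442929e+01  1.74392632e+01 -1.20762115e+01 -7.49254771e-03
 -6.05142862e+01  1.28394412e+01] 0.060248984347739204
321.5837596943427Traceback (most recent call last):
  File "<stdin>", line 5, in <module>
  File "h.py", line 22, in big
    return max(cs,key=cv2.contourArea).reshape(-1,2)
           ~~~^^^^^^^^^^^^^^^^^^^^^^^^
ValueError: max() iterable argument is empty
```

View pics/w1.png

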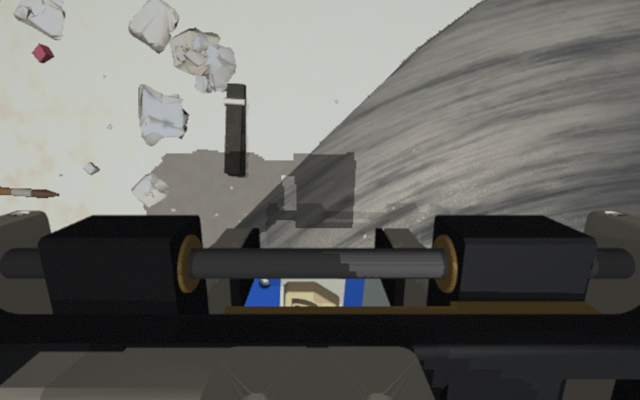

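The wrist view shows the space on the side away from the rail. The clip is at (235,130), with its bed-side end near (235,175), and the plate is mostly hidden behind the fingers. I'll move between clip and plate first, then descend.

apply_moves:
  targets:
    - {"travel": [-22,-10,0],"roll": 0,"jaw": 60}
    - {"travel": [-22,-10,0],"roll": 0,"jaw": 60}
    - {"travel": [0,0,25],"roll": 0,"jaw": 60}
    - {"travel": [0,0,25],"roll": 0,"jaw": 60}
    - {"travel": [0,0,25],"roll": 0,"jaw": 60}
    - {"travel": [0,0,20],"roll": 0,"jaw": 60}
    - {"travel": [0,0,15],"roll": -0.3,"jaw": 60}
    - {"travel": [0,0,7],"roll": 0,"jaw": 60}
    - {"travel": [0,0,0],"roll": 0,"jaw": 60}

```text
clock: 3.05
tool_pos: [0.5499, -0.264, 0.0421]
orientation: [179.9, 0.0, -88.7]
force: [0.7, 0.0, -0.2]
opening: 0.0601
gripper_force: 0.0
```

```bash
cat > m.py <<'E'
from h import *
import sys
o=ctrl.get_obs();print(o['clock'],np.round(o['tool_pos'],4),np.round(o['orientation'],2),np.round(o['force'],1))
for n,nr in(("top",(316,228)),("scene",(335,235))):
    im=ctrl.snapshot(n);cv2.imwrite(f"pics/{n}{sys.argv[1]}.png",im[...,::-1]);K,T=cam(n);b,r=masks(im)
    for k,m,z in(("plate",b,.025),("rail",r,.028)):
        try: print(n,k,*rect(cast(K,T,big(m,nr),z)))
        except Exception as e: print(n,k,e)
E
python3 m.py 2; python3 -c "
import cv2,numpy as np
a=cv2.imread('pics/top2.png')[160:290,260:420];b=cv2.imread('pics/scene2.png')[165:295,260:420]
cv2.imwrite('pics/c2.png',cv2.resize(np.hstack([a,b]),None,fx=2.5,fy=2.5,interpolation=cv2.INTER_CUBIC))"
```

```text
3.05 [ 0.5499 -0.264   0.0421] [ 1.7989e+02  2.0000e-02 -8.8660e+01] [ 0.7  0.  -0.2]
top plate [ 514.8 -175.9] [97.1 63.3] 87.69
top rail [ 501.2 -114.3] [78.3  9.4] 4.27
scene plate [ 556.  -177.6] [104.  150.7] 87.36
scene rail [ 544.4 -110.1] [229.3  18.4] 1.83
```

View pics/c2.png

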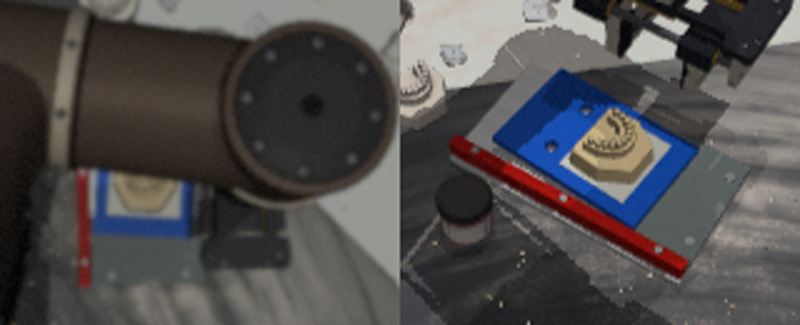

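In the crop, the fingertips are clear of the plate on its free side. The scene camera sees the plate, both holes at crop (586,110) and (551,146), and the whole rail. I'll fit the bed frame from the rail's inner top edge.

```bash
cat > bed.py <<'E'
from h import *
def bed(im,K,T):
    _,r=masks(im);P=cast(K,T,big(r,(335,235)),.028)[:,:2]*1000
    x=P[:,0];lo,hi=x.min(),x.max()
    xs=np.arange(lo+10,hi-10,4);I=np.array([[c,P[abs(x-c)<3,1].min()] for c in xs])
    a,b=np.polyfit(I[:,0],I[:,1],1);res=np.std(I[:,1]-a*I[:,0]-b);yaw=np.arctan(a)
    u=np.array([np.cos(yaw),np.sin(yaw)]);n=np.array([-u[1],u[0]])
    # ends along the inner edge strip
    d=(P-[0,b])@n;s=(P@u)[abs(d-3)<4];mid=(s.min()+s.max())/2
    face=u*mid+n*(np.array([0,b])@n)+0
    return face-51*n,yaw,res,s.max()-s.min(),u,n
def plate(im,K,T,z=.025):
    b,_=masks(im);c,s,a=rect(cast(K,T,big(b,(335,235)),z))
    yaw=a-90 if s[0]<s[1] else a
    return np.array(c),s,yaw
def rel(im,K,T,z=.025,B=None):
    o,yaw,res,L,u,n=B or bed(im,K,T);c,s,py=plate(im,K,T,z);d=c-o
    print("bed",np.round(o,1),"yaw",round(np.degrees(yaw),2),"res",round(res,2),"L",round(L,1),"| plate in bed",np.round([d@u,d@n],1),"size",s,"dyaw",round(py-np.degrees(yaw),2))
E
python3 - <<'E'
from bed import *
im=cv2.imread("pics/scene2.png")[...,::-1].copy();K,T=cam("scene");rel(im,K,T)
im=cv2.imread("pics/top0.png")[...,::-1].copy();K,T=cam("top")
_,r=masks(im)
n,l,st,ce=cv2.connectedComponentsWithStats(r)
for i in range(1,n):
    if abs(ce[i][0]-293)<8: print(st[i],cast(K,T,[[st[i][0]+st[i][2],st[i][1]],[st[i][0]+st[i][2],st[i][1]+st[i][3]]],.028)[:,:2]*1000)
E
```

```text
bed [ 547.1 -169.2] yaw 2.24 res 0.53 L 228.1 | plate in bed [ 8.6 -8.8] size [104.  150.7] dyaw -4.88
[290 185   4   7  25] [[ 658.82191846 -114.0578745 ]
 [ 640.49922316 -114.38461239]]
[290 196   5  31  96] [[ 630.09836317 -117.13833299]
 [ 550.26969077 -118.53369192]]
[291 231   5  32 116] [[ 540.11806851 -121.24796002]
 [ 459.75180389 -122.62434316]]
[292 267   4   8  29] [[ 449.83224371 -122.79422932]
 [ 430.07598327 -123.13258253]]
```

apply_moves:
  targets:
    - {"travel": [-6,0,0],"roll": -0.9,"jaw": 60}
    - {"travel": [-6,0,0],"roll": 0,"jaw": 60}
    - {"travel": [-6,0,0],"roll": 0,"jaw": 60}
    - {"travel": [-3,0,0],"roll": 0,"jaw": 60}
    - {"travel": [-2,0,0],"roll": 0,"jaw": 60}
    - {"travel": [-2,0,0],"roll": 0,"jaw": 60}
    - {"travel": [-2,0,0],"roll": 0,"jaw": 60}
    - {"travel": [-2,0,0],"roll": 0,"jaw": 60}

```text
clock: 3.95
tool_pos: [0.5494, -0.235, 0.043]
orientation: [180.0, -0.0, -87.7]
force: [-0.0, -0.2, -0.8]
opening: 0.0598
gripper_force: 0.0
```

```bash
cat > s.py <<'E'
from bed import *
import sys
o=ctrl.get_obs();print(o['clock'],np.round(o['tool_pos'],4),np.round(o['orientation'],2),np.round(o['force'],1))
im=ctrl.snapshot("scene");cv2.imwrite(f"pics/scene{sys.argv[1]}.png",im[...,::-1]);K,T=cam("scene");z=float(sys.argv[2]) if len(sys.argv)>2 else .025
B=bed(cv2.imread("pics/scene2.png")[...,::-1].copy(),K,T)
rel(im,K,T,z,B)
p=o['tool_pos'][:2]*1000-B[0];print("tcp in bed",np.round([p@B[4],p@B[5]],1))
E
python3 s.py 3
```

```text
3.95 [ 0.5494 -0.235   0.043 ] [180.    -0.   -87.67] [-0.  -0.2 -0.8]
bed [ 547.1 -169.2] yaw 2.24 res 0.53 L 228.1 | plate in bed [ 8.6 -8.7] size [103.7 150.7] dyaw -4.87
tcp in bed [ -0.3 -65.9]
```

apply_moves:
  targets:
    - {"travel": [-2,0,0],"roll": 0,"jaw": 60}
    - {"travel": [-2,0,0],"roll": 0,"jaw": 60}
    - {"travel": [-1,0,0.5],"roll": 0,"jaw": 60}

```text
clock: 4.3
tool_pos: [0.5492, -0.2299, 0.0426]
orientation: [-180.0, 0.0, -87.7]
force: [-0.0, -0.2, 0.0]
opening: 0.06
gripper_force: 0.0
```

```bash
python3 s.py 4
```

```text
4.3 [ 0.5492 -0.2299  0.0426] [-179.99    0.    -87.65] [-0.  -0.2  0. ]
bed [ 547.1 -169.2] yaw 2.24 res 0.53 L 228.1 | plate in bed [ 8.6 -8.5] size [103.4 151.1] dyaw -4.73
tcp in bed [ -0.2 -60.8]
```

```bash
python3 -c "
import cv2,numpy as np
b=cv2.imread('pics/scene4.png')[165:285,270:430]
cv2.imwrite('pics/c4.png',cv2.resize(b,None,fx=5,fy=5,interpolation=cv2.INTER_CUBIC))"
```

```text
(no output)
```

View pics/c4.png

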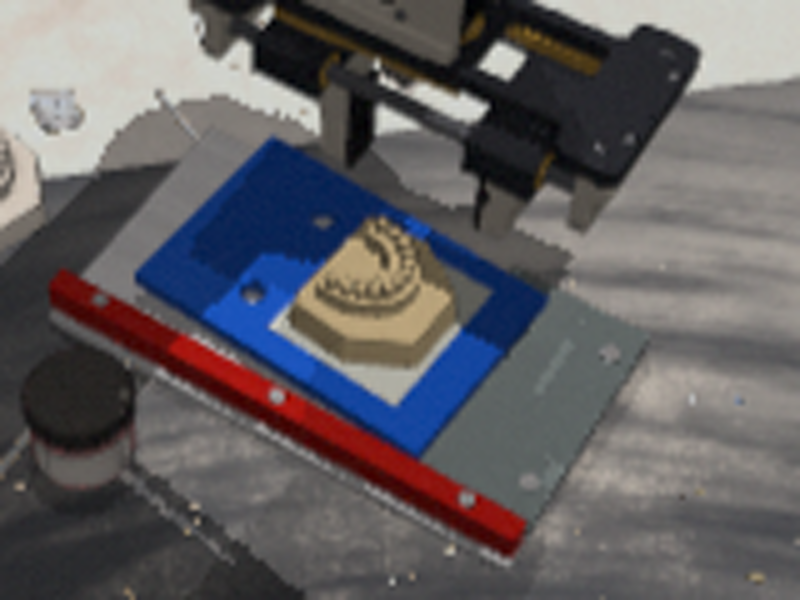

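The front fingertip at crop (357,165) is right next to the plate's free edge, and the rear one at (478,225) is still a little short. I'll continue in small steps.

apply_moves:
  targets:
    - {"travel": [-2,0,0],"roll": 0,"jaw": 60}
    - {"travel": [-2,0,0],"roll": 0,"jaw": 60}

```text
clock: 4.55
tool_pos: [0.549, -0.226, 0.0425]
orientation: [180.0, -0.0, -87.7]
force: [-0.5, 0.8, 0.3]
opening: 0.06
gripper_force: 0.0
```

```bash
python3 s.py 5
```

```text
4.55 [ 0.549  -0.226   0.0425] [180.    -0.   -87.67] [-0.5  0.8  0.3]
bed [ 547.1 -169.2] yaw 2.24 res 0.53 L 228.1 | plate in bed [ 8.6 -8.7] size [103.7 150.7] dyaw -4.87
tcp in bed [ -0.3 -56.9]
```

```bash
python3 - <<'E'
from bed import *
K,T=cam("scene");o=ctrl.get_obs()
B=bed(cv2.imread("pics/scene2.png")[...,::-1].copy(),K,T)
Rm=R.from_euler('xyz',o['orientation'],degrees=True).as_matrix()
im=cv2.imread("pics/scene5.png")
pts=[]
for y in(30,-30):
  for x in(-9.5,9.5): pts.append(o['tool_pos']+Rm@np.array([x,y,22])/1000)
P=proj(K,T,pts);print(np.round(P,1))
f=lambda p:(cast(K,T,p,.0206)[:,:2]*1000-B[0])
print(np.round(f([[341.4,198],[365.6,210]])@np.c_[B[4],B[5]],1))
c=im[165:285,270:430];c=cv2.resize(c,None,fx=5,fy=5,interpolation=cv2.INTER_CUBIC)
for p in P: cv2.circle(c,tuple(int(v) for v in (p-[270,165])*5+2),4,(0,255,0),-1)
cv2.imwrite("pics/c5.png",c[50:400])
E
```

```text
[[361.8 219.2]
 [365.9 213.4]
 [338.4 207.6]
 [342.7 202. ]]
[[ 38.2 -74.6]
 [-25.1 -74.1]]
```

View pics/c5.png

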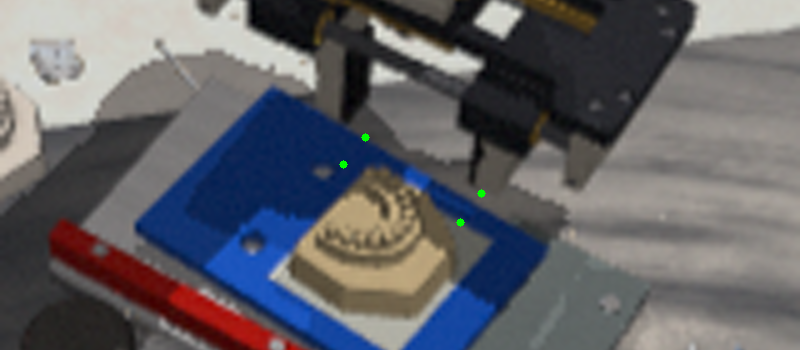

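The lit fingertips still end just short of the plate's edge, at crop (352,125) against the edge at (352,133), and (475,185) against (475,205). They aren't above the plate, so contact is a few mm away. I'll keep stepping slowly and watch the force.

apply_moves:
  targets:
    - {"travel": [-2,0,0],"roll": 0,"jaw": 60}
    - {"travel": [-1,0,0],"roll": 0,"jaw": 60}

```text
clock: 4.8
tool_pos: [0.5489, -0.2229, 0.0426]
orientation: [-180.0, 0.0, -87.7]
force: [-0.1, 0.3, -0.9]
opening: 0.06
gripper_force: 0.0
```

apply_moves:
  targets:
    - {"travel": [-2,0,0],"roll": 0,"jaw": 60}
    - {"travel": [-1,0,0],"roll": 0,"jaw": 60}

```text
clock: 5.0
tool_pos: [0.5488, -0.2199, 0.0426]
orientation: [180.0, -0.0, -87.7]
force: [0.1, 0.4, 0.0]
opening: 0.0601
gripper_force: 0.0
```

```bash
python3 s.py 6
```

```text
5.0 [ 0.5488 -0.2199  0.0426] [180.    -0.   -87.65] [0.1 0.4 0. ]
bed [ 547.1 -169.2] yaw 2.24 res 0.53 L 228.1 | plate in bed [ 8.5 -8.5] size [103.4 151. ] dyaw -4.87
tcp in bed [ -0.3 -50.8]
```

```bash
python3 - <<'E'
from bed import *
# clip in w1 vs top/scene
o=dict(tool_pos=np.array([0.53119984,-0.30837008,0.15978826]),orientation=[179.972,0.013,-89.1085])
K,T=cam("wrist",o)
print("wrist clip ends (z.02):",np.round(cast(K,T,[[235,86],[235,176]],.02)*1000,0).tolist())
im=cv2.imread("pics/w1.png")[...,::-1].copy();b,r=masks(im);ys,xs=np.nonzero(b);print("blue px",len(xs))
for c in (262,358):
    q=ys[(xs==c)]; 
    if len(q): print(c,q.min(),np.round(cast(K,T,[[c,q.min()]],.025)*1000,1))
hs=cv2.cvtColor(im,cv2.COLOR_RGB2HSV);print(hs[285,262],hs[290,355],hs[280:300:4,300])
K,T=cam("top");im=cv2.imread("pics/top0.png");print("top clip",np.round(cast(K,T,[[370,206],[403,208]],.02)*1000,0).tolist())
s=cv2.imread("pics/scene6.png")[165:265,290:430];w=ctrl.snapshot("wrist")[...,::-1][180:400,160:480]
cv2.imwrite("pics/c6.png",np.vstack([cv2.resize(s,(560,400),interpolation=cv2.INTER_CUBIC),cv2.resize(w,(560,200))]))
E
```

```text
wrist clip ends (z.02): [[607.0, -400.0, 20.0], [611.0, -318.0, 20.0]]
blue px 1364
262 285 [[ 587.  -205.7   25. ]]
358 278 [[ 488.6 -215.2   25. ]]
[110 178  66] [110 192 146] [[ 32  19 176]
 [ 20  75  95]
 [ 19  72  99]
 [ 20  74 178]
 [ 24  63 197]]
top clip [[607.0, -312.0, 20.0], [603.0, -398.0, 20.0]]
```

View pics/c6.png

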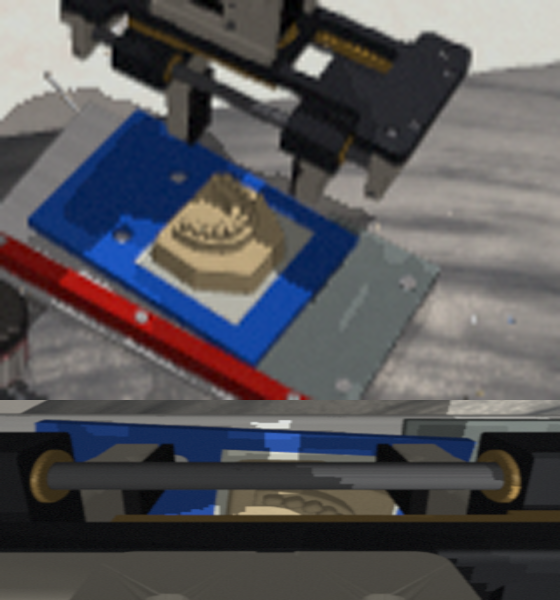

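The wrist view at the bottom shows the plate's free edge (crop row ~425) on the outer side of the fingers. So the fingertips are hovering just above the plate, because they reach less far down than the stated 22 mm. Nothing has been touched. I'll back out and probe the table beside the bed to find the true tip height.

apply_moves:
  targets:
    - {"travel": [10,0,-4],"roll": 0,"jaw": 60}
    - {"travel": [18,0,0],"roll": 0,"jaw": 60}
    - {"travel": [16,0,0],"roll": 0,"jaw": 60}
    - {"travel": [0,0,10],"roll": 0,"jaw": 60}
    - {"travel": [0,0,8],"roll": 0,"jaw": 60}
    - {"travel": [0,0,0],"roll": 0,"jaw": 60}

```text
clock: 5.7
tool_pos: [0.5491, -0.2638, 0.0267]
orientation: [179.8, 0.1, -87.7]
force: [-0.4, 0.3, -0.1]
opening: 0.0603
gripper_force: 0.0
```

apply_moves:
  targets:
    - {"travel": [0,0,2],"roll": 0,"jaw": 60}
    - {"travel": [0,0,1],"roll": 0,"jaw": 60}
    - {"travel": [0,0,0],"roll": 0,"jaw": 60}

```text
clock: 6.0
tool_pos: [0.5507, -0.2637, 0.0256]
orientation: [-180.0, -0.0, -87.6]
force: [-0.4, -0.3, 0.4]
opening: 0.0602
gripper_force: 0.0
```

apply_moves:
  targets:
    - {"travel": [0,0,1],"roll": 0,"jaw": 60}
    - {"travel": [0,0,1],"roll": 0,"jaw": 60}
    - {"travel": [0,0,1],"roll": 0,"jaw": 60}
    - {"travel": [0,0,0],"roll": 0,"jaw": 60}

```text
clock: 6.4
tool_pos: [0.5505, -0.264, 0.0224]
orientation: [180.0, 0.0, -87.7]
force: [0.2, -0.2, -0.9]
opening: 0.0599
gripper_force: 0.0
```

apply_moves:
  targets:
    - {"travel": [0,0,1],"roll": 0,"jaw": 60}
    - {"travel": [0,0,0.5],"roll": 0,"jaw": 60}
    - {"travel": [0,0,0],"roll": 0,"jaw": 60}

```text
clock: 6.7
tool_pos: [0.5505, -0.2641, 0.0209]
orientation: [180.0, 0.0, -87.7]
force: [0.2, -0.4, -0.4]
opening: 0.06
gripper_force: 0.0
```

apply_moves:
  targets:
    - {"travel": [0,0,1],"roll": 0,"jaw": 60}
    - {"travel": [0,0,0.5],"roll": 0,"jaw": 60}
    - {"travel": [0,0,0],"roll": 0,"jaw": 60}

```text
clock: 7.0
tool_pos: [0.5505, -0.2641, 0.0195]
orientation: [180.0, 0.0, -87.7]
force: [-0.3, 0.7, 0.2]
opening: 0.0603
gripper_force: 0.0
```

apply_moves:
  targets:
    - {"travel": [0,0,1],"roll": 0,"jaw": 60}
    - {"travel": [0,0,1],"roll": 0,"jaw": 60}
    - {"travel": [0,0,0],"roll": 0,"jaw": 60}

```text
clock: 7.3
tool_pos: [0.5505, -0.264, 0.0174]
orientation: [180.0, 0.0, -87.7]
force: [0.2, 0.5, 0.3]
opening: 0.0601
gripper_force: 0.0
```

apply_moves:
  targets:
    - {"travel": [0,0,1],"roll": 0,"jaw": 60}
    - {"travel": [0,0,1],"roll": 0,"jaw": 60}

```text
clock: 7.5
tool_pos: [0.5506, -0.2641, 0.0155]
orientation: [-180.0, -0.0, -87.7]
force: [0.3, -0.6, -0.7]
opening: 0.0601
gripper_force: 0.0
```

```bash
python3 s.py 7; python3 -c "
import cv2,numpy as np
b=cv2.imread('pics/scene7.png')[145:265,290:450]
cv2.imwrite('pics/c7.png',cv2.resize(b,None,fx=5,fy=5,interpolation=cv2.INTER_CUBIC))"
```

```text
7.5 [ 0.5506 -0.2641  0.0155] [-180.     -0.    -87.66] [ 0.3 -0.6 -0.7]
bed [ 547.1 -169.2] yaw 2.24 res 0.53 L 228.1 | plate in bed [ 8.6 -8.8] size [104.  150.7] dyaw -4.88
tcp in bed [ -0.2 -94.9]
```

View pics/c7.png

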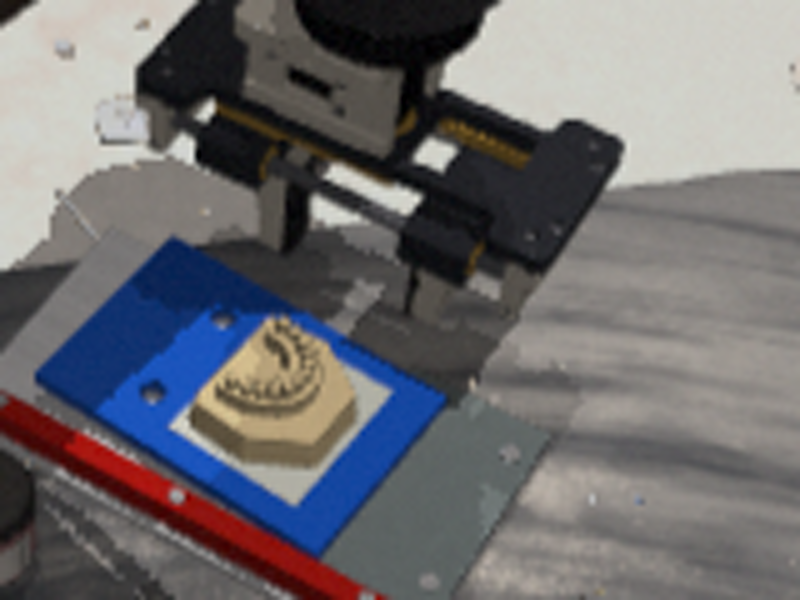

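The front fingertip ends at crop (288,250), which is full-image (347.6,195). I'll compare that with projected tip heights.

```bash
python3 - <<'E'
from bed import *
K,T=cam("scene");o=ctrl.get_obs();Rm=R.from_euler('xyz',o['orientation'],degrees=True).as_matrix()
for e in(0,5,10,15,20):
  P=proj(K,T,[o['tool_pos']+Rm@np.array([x,y,e])/1000 for y in(-30,30) for x in(-9.5,9.5)])
  print(e,np.round((P-[290,145])*5+2,0).tolist())
E
```

```text
0 [[286.0, 267.0], [307.0, 240.0], [401.0, 322.0], [421.0, 295.0]]
5 [[286.0, 274.0], [306.0, 247.0], [400.0, 329.0], [420.0, 302.0]]
10 [[285.0, 280.0], [305.0, 254.0], [399.0, 336.0], [418.0, 308.0]]
15 [[285.0, 287.0], [305.0, 261.0], [398.0, 342.0], [417.0, 315.0]]
20 [[284.0, 294.0], [304.0, 268.0], [397.0, 349.0], [416.0, 322.0]]
```

apply_moves:
  targets:
    - {"travel": [0,0,1],"roll": 0,"jaw": 60}
    - {"travel": [0,0,1],"roll": 0,"jaw": 60}

```text
clock: 7.75
tool_pos: [0.5506, -0.2641, 0.0135]
orientation: [-180.0, -0.0, -87.7]
force: [-0.8, 0.5, -0.6]
opening: 0.0603
gripper_force: 0.0
```

Projected and seen tips agree only if the tip is about level with the reported TCP height, so the reported z reads about 20 mm low. Contact with the table is the sure reference, so I'll keep probing.

apply_moves:
  targets:
    - {"travel": [0,0,1.5],"roll": 0,"jaw": 60}
    - {"travel": [0,0,1.5],"roll": 0,"jaw": 60}

```text
clock: 7.95
tool_pos: [0.5505, -0.264, 0.0104]
orientation: [180.0, 0.0, -87.7]
force: [-0.6, 0.0, -0.4]
opening: 0.0602
gripper_force: 0.0
```

apply_moves:
  targets:
    - {"travel": [0,0,1],"roll": 0,"jaw": 60}
    - {"travel": [0,0,1],"roll": 0,"jaw": 60}

```text
clock: 8.15
tool_pos: [0.5506, -0.2641, 0.0084]
orientation: [180.0, 0.0, -87.7]
force: [0.5, -0.1, 0.5]
opening: 0.0601
gripper_force: 0.0
```

apply_moves:
  targets:
    - {"travel": [0,0,1],"roll": 0,"jaw": 60}
    - {"travel": [0,0,1],"roll": 0,"jaw": 60}

```text
clock: 8.35
tool_pos: [0.5506, -0.2641, 0.0065]
orientation: [-180.0, -0.0, -87.7]
force: [0.0, 0.1, 0.6]
opening: 0.0603
gripper_force: 0.0
```

apply_moves:
  targets:
    - {"travel": [0,0,1],"roll": 0,"jaw": 60}
    - {"travel": [0,0,1],"roll": 0,"jaw": 60}

```text
clock: 8.55
tool_pos: [0.5506, -0.2641, 0.0045]
orientation: [-180.0, 0.0, -87.7]
force: [0.0, -0.6, -0.6]
opening: 0.0604
gripper_force: 0.0
```

apply_moves:
  targets:
    - {"travel": [0,0,1],"roll": 0,"jaw": 60}
    - {"travel": [0,0,1],"roll": 0,"jaw": 60}

```text
clock: 8.75
tool_pos: [0.5506, -0.264, 0.0025]
orientation: [-180.0, 0.0, -87.7]
force: [0.4, -0.2, -0.4]
opening: 0.06
gripper_force: 0.0
```

apply_moves:
  targets:
    - {"travel": [0,0,1],"roll": 0,"jaw": 60}
    - {"travel": [0,0,1],"roll": 0,"jaw": 60}

```text
clock: 8.95
tool_pos: [0.5506, -0.264, 0.0005]
orientation: [-180.0, 0.0, -87.7]
force: [0.6, -0.6, -0.1]
opening: 0.06
gripper_force: 0.0
```

apply_moves:
  targets:
    - {"travel": [0,0,1],"roll": 0,"jaw": 60}
    - {"travel": [0,0,1],"roll": 0,"jaw": 60}

```text
clock: 9.15
tool_pos: [0.5506, -0.2641, -0.0015]
orientation: [-180.0, -0.0, -87.7]
force: [0.4, 0.2, -0.1]
opening: 0.0601
gripper_force: 0.0
```

apply_moves:
  targets:
    - {"travel": [0,0,1],"roll": 0,"jaw": 60}
    - {"travel": [0,0,1],"roll": 0,"jaw": 60}

```text
clock: 9.35
tool_pos: [0.5506, -0.264, -0.0035]
orientation: [180.0, 0.0, -87.7]
force: [-0.3, 0.9, -0.2]
opening: 0.0602
gripper_force: 0.0
```

apply_moves:
  targets:
    - {"travel": [0,0,1],"roll": 0,"jaw": 60}
    - {"travel": [0,0,1],"roll": 0,"jaw": 60}

```text
clock: 9.55
tool_pos: [0.5506, -0.2641, -0.0055]
orientation: [-180.0, -0.0, -87.7]
force: [-0.3, -0.2, -0.2]
opening: 0.0601
gripper_force: 0.0
```

```bash
python3 - <<'E'
from bed import *
o=ctrl.get_obs();print(o['tau'],o['joint_pos'],o['force'],o['moment'])
K,T=cam("scene");Rm=R.from_euler('xyz',o['orientation'],degrees=True).as_matrix()
im=ctrl.snapshot("scene")[...,::-1];cv2.imwrite("pics/scene8.png",im)
c=cv2.resize(im[155:255,290:410],None,fx=6,fy=6,interpolation=cv2.INTER_CUBIC)
f=lambda p:tuple(int(v) for v in (p-[290,155])*6+2)
for dz,col in((0,(0,255,0)),(.0155-o['tool_pos'][2],(0,255,255))):
  for p in proj(K,T,[o['tool_pos']+Rm@np.array([x,y,0])/1000+[0,0,0] for y in(-30,30) for x in(-9.5,9.5)]): cv2.circle(c,f(p),3,(0,255,0),-1)
cv2.imwrite("pics/c8.png",c)
E
```

```text
[-1.14651243e-04 -5.85439682e+01  2.02919233e+01  4.82004717e+00
  1.52805430e-02  2.71132672e-05] [-7.31691000e+00  2.76239415e+01 -2.19268962e+01  1.75344592e-03
 -4.04472855e+01  9.65491591e+00] [-0.34558948 -0.22598618 -0.20807001] [-0.01485573  0.10687203 -0.03224617]
```

View pics/c8.png

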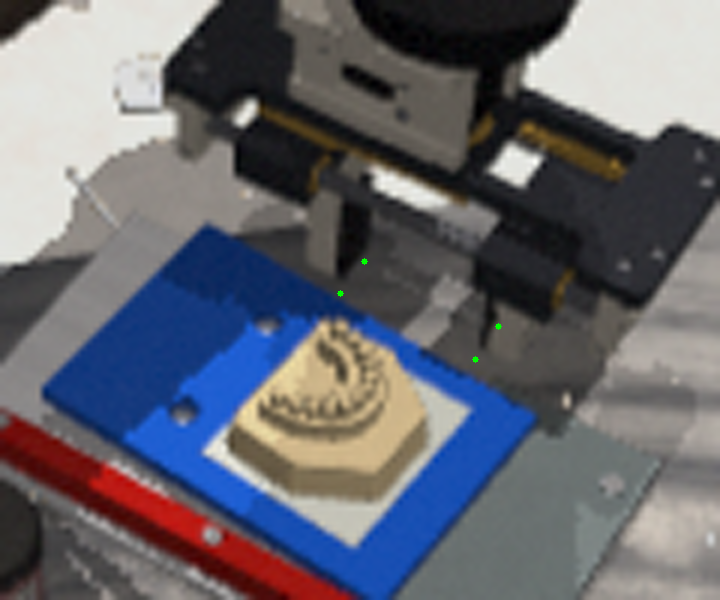

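apply_moves:
  targets:
    - {"travel": [0,0,1],"roll": 0,"jaw": 60}
    - {"travel": [0,0,1],"roll": 0,"jaw": 60}

```text
clock: 9.8
tool_pos: [0.5507, -0.2641, -0.0062]
orientation: [-180.0, -0.0, -87.6]
force: [-5.9, 4.8, 20.2]
opening: 0.0602
gripper_force: 10.2
```

apply_moves:
  targets:
    - {"travel": [0,0,1],"roll": 0,"jaw": 60}
    - {"travel": [0,0,1],"roll": 0,"jaw": 60}

```text
clock: 10.0
tool_pos: [0.5507, -0.2641, -0.0064]
orientation: [-180.0, -0.0, -87.6]
force: [-10.9, 7.5, 38.5]
opening: 0.06
gripper_force: 18.8
```

apply_moves:
  targets:
    - {"travel": [0,0,1],"roll": 0,"jaw": 60}
    - {"travel": [0,0,1],"roll": 0,"jaw": 60}

```text
clock: 10.2
tool_pos: [0.5507, -0.2642, -0.0065]
orientation: [-180.0, -0.1, -87.6]
force: [-16.4, 12.2, 54.7]
opening: 0.0595
gripper_force: 27.4
```

Contact came at a reported z of −6 mm, so the true fingertip height is the reported TCP z plus 6 mm, which matches the image. For a tip height of 20.5 mm, just over the step and below the plate's top, the TCP must read 14.5 mm.

apply_moves:
  targets:
    - {"travel": [0,0,-10],"roll": 0,"jaw": 60}
    - {"travel": [0,0,-10],"roll": 0,"jaw": 60}
    - {"travel": [0,0,-6],"roll": 0,"jaw": 60}
    - {"travel": [0,0,0],"roll": 0,"jaw": 60}

```text
clock: 10.6
tool_pos: [0.5512, -0.2642, 0.0153]
orientation: [-179.9, -0.0, -87.7]
force: [-0.1, 0.2, 0.5]
opening: 0.0596
gripper_force: 0.0
```

apply_moves:
  targets:
    - {"travel": [-5,0,0],"roll": 0,"jaw": 60}
    - {"travel": [-5,0,0],"roll": 0,"jaw": 60}
    - {"travel": [-5,0,0],"roll": 0,"jaw": 60}
    - {"travel": [-3,0,0],"roll": 0,"jaw": 60}
    - {"travel": [0,0,0],"roll": 0,"jaw": 60}

```text
clock: 11.1
tool_pos: [0.5498, -0.2455, 0.0144]
orientation: [180.0, 0.0, -87.6]
force: [0.3, 0.7, -0.0]
opening: 0.06
gripper_force: 0.0
```

```bash
python3 s.py 9
```

```text
11.1 [ 0.5498 -0.2455  0.0144] [ 1.7998e+02  1.0000e-02 -8.7620e+01] [ 0.3  0.7 -0. ]
bed [ 547.1 -169.2] yaw 2.24 res 0.53 L 228.1 | plate in bed [ 8.5 -8.8] size [104.1 151. ] dyaw -4.88
tcp in bed [ -0.2 -76.3]
```

apply_moves:
  targets:
    - {"travel": [-2,0,0],"roll": 0,"jaw": 60}
    - {"travel": [-2,0,0],"roll": 0,"jaw": 60}
    - {"travel": [-2,0,0],"roll": 0,"jaw": 60}
    - {"travel": [0,0,0],"roll": 0,"jaw": 60}

```text
clock: 11.55
tool_pos: [0.55, -0.2401, 0.0148]
orientation: [-180.0, -0.0, -87.7]
force: [1.6, -1.4, -0.2]
opening: 0.0599
gripper_force: 0.6
```

apply_moves:
  targets:
    - {"travel": [-2,0,0],"roll": 0,"jaw": 60}
    - {"travel": [-1,0,0],"roll": 0,"jaw": 60}
    - {"travel": [0,0,0],"roll": 0,"jaw": 60}

```text
clock: 11.85
tool_pos: [0.5499, -0.2371, 0.0148]
orientation: [-180.0, -0.0, -87.6]
force: [2.4, -1.2, 0.6]
opening: 0.0599
gripper_force: 0.9
```

```bash
python3 s.py 10
```

```text
11.85 [ 0.5499 -0.2371  0.0148] [-1.7996e+02 -1.0000e-02 -8.7650e+01] [ 2.4 -1.2  0.6]
bed [ 547.1 -169.2] yaw 2.24 res 0.53 L 228.1 | plate in bed [ 8.4 -4.7] size [152.2 103.5] dyaw -2.03
tcp in bed [  0.1 -67.9]
```

apply_moves:
  targets:
    - {"travel": [-2,0,0],"roll": 0,"jaw": 60}
    - {"travel": [-2,0,0],"roll": 0,"jaw": 60}
    - {"travel": [0,0,0],"roll": 0,"jaw": 60}

```text
clock: 12.2
tool_pos: [0.5494, -0.2328, 0.0146]
orientation: [-180.0, 0.0, -87.6]
force: [1.3, -1.0, 1.3]
opening: 0.0598
gripper_force: 0.9
```

```bash
python3 s.py 11
```

```text
12.2 [ 0.5494 -0.2328  0.0146] [-179.99    0.    -87.65] [ 1.3 -1.   1.3]
bed [ 547.1 -169.2] yaw 2.24 res 0.53 L 228.1 | plate in bed [ 7.6 -3.1] size [151.3 100.6] dyaw 0.03
tcp in bed [ -0.2 -63.7]
```

apply_moves:
  targets:
    - {"travel": [-2,0,0],"roll": 0,"jaw": 60}
    - {"travel": [-1,0,0],"roll": 0,"jaw": 60}
    - {"travel": [0,0,0],"roll": 0,"jaw": 60}

```text
clock: 12.55
tool_pos: [0.5484, -0.2303, 0.0145]
orientation: [179.9, -0.0, -87.7]
force: [-0.7, -5.4, 1.3]
opening: 0.06
gripper_force: 2.5
```

apply_moves:
  targets:
    - {"travel": [-1,0,0],"roll": 0,"jaw": 60}
    - {"travel": [0,0,0],"roll": 0,"jaw": 60}

```text
clock: 12.75
tool_pos: [0.5482, -0.2301, 0.0145]
orientation: [179.9, -0.0, -87.7]
force: [-0.3, -8.8, 0.9]
opening: 0.0601
gripper_force: 4.4
```

apply_moves:
  targets:
    - {"travel": [-1,0,0],"roll": 0,"jaw": 60}
    - {"travel": [0,0,0],"roll": 0,"jaw": 60}

```text
clock: 12.95
tool_pos: [0.5482, -0.2299, 0.0145]
orientation: [179.9, -0.1, -87.7]
force: [-0.6, -14.4, -0.8]
opening: 0.0598
gripper_force: 6.7
```

```bash
python3 s.py 12
```

```text
12.95 [ 0.5482 -0.2299  0.0145] [ 1.799e+02 -9.000e-02 -8.768e+01] [ -0.6 -14.4  -0.8]
bed [ 547.1 -169.2] yaw 2.24 res 0.53 L 228.1 | plate in bed [ 6.5 -1.5] size [151.6  98.3] dyaw 0.08
tcp in bed [ -1.3 -60.7]
```

The plate is square and flush on the rail: force rose to 14 N and the yaw error is about 0. Next I'll back off, lift, go round behind the plate and turn the tool.

apply_moves:
  targets:
    - {"travel": [8,0,0],"roll": 0,"jaw": 60}
    - {"travel": [16,0,0],"roll": 0,"jaw": 60}
    - {"travel": [16,0,0],"roll": 0,"jaw": 60}
    - {"travel": [0,0,-20],"roll": 0,"jaw": 50}
    - {"travel": [0,0,-25],"roll": 0,"jaw": 40}
    - {"travel": [0,0,-20],"roll": 0,"jaw": 40}
    - {"travel": [-23,24,0],"roll": 0,"jaw": 40}
    - {"travel": [-23,24,0],"roll": 0,"jaw": 40}
    - {"travel": [-23,24,0],"roll": 0,"jaw": 40}
    - {"travel": [-23,24,0],"roll": 0,"jaw": 40}

```text
clock: 14.0
tool_pos: [0.45, -0.1801, 0.0794]
orientation: [180.0, 0.0, -87.7]
force: [0.5, -0.1, -0.5]
opening: 0.0401
gripper_force: 0.0
```

apply_moves:
  targets:
    - {"travel": [0,0,0],"roll": -8.2,"jaw": 40}
    - {"travel": [0,0,0],"roll": -8.2,"jaw": 40}
    - {"travel": [0,0,0],"roll": -8.2,"jaw": 40}
    - {"travel": [0,0,0],"roll": -8.2,"jaw": 40}
    - {"travel": [0,0,0],"roll": -8.2,"jaw": 40}
    - {"travel": [0,0,0],"roll": -8.2,"jaw": 40}
    - {"travel": [0,0,0],"roll": -8.2,"jaw": 40}
    - {"travel": [0,0,0],"roll": -8.2,"jaw": 40}
    - {"travel": [0,0,0],"roll": -8.2,"jaw": 40}
    - {"travel": [0,0,0],"roll": -8.2,"jaw": 40}

```text
clock: 15.0
tool_pos: [0.4511, -0.1807, 0.0795]
orientation: [-180.0, 0.0, -5.4]
force: [-0.7, 0.5, -0.0]
opening: 0.0399
gripper_force: 0.0
```

apply_moves:
  targets:
    - {"travel": [0,0,0],"roll": -8,"jaw": 40}
    - {"travel": [0,0,0],"roll": 0,"jaw": 40}

```text
clock: 15.2
tool_pos: [0.4511, -0.1807, 0.0795]
orientation: [-180.0, 0.0, 2.4]
force: [0.2, -0.4, 0.7]
opening: 0.0402
gripper_force: 0.0
```

```bash
python3 s.py 13; python3 - <<'E'
from h import *
print(ctrl.get_obs()['joint_pos'])
E
```

```text
15.2 [ 0.4511 -0.1807  0.0795] [-1.7999e+02  1.0000e-02  2.4200e+00] [ 0.2 -0.4  0.7]
bed [ 547.1 -169.2] yaw 2.24 res 0.53 L 228.1 | plate in bed [ 6.7 21.5] size [151.2  52.2] dyaw -0.12
tcp in bed [-96.4  -7.7]
[ 1.42457073e+00  1.11125072e+01 -3.34015090e+01 -1.67426280e-02
 -4.54977153e+01  9.07194726e+01]
```

apply_moves:
  targets:
    - {"travel": [0,0,20],"roll": 0,"jaw": 40}
    - {"travel": [0,0,20],"roll": 0,"jaw": 40}
    - {"travel": [0,0,14],"roll": 0.2,"jaw": 40}
    - {"travel": [0,0,6],"roll": 0,"jaw": 40}
    - {"travel": [0,0,2],"roll": 0,"jaw": 40}
    - {"travel": [0,0,2],"roll": 0,"jaw": 40}

```text
clock: 15.85
tool_pos: [0.4515, -0.1802, 0.0159]
orientation: [180.0, -0.0, 2.1]
force: [0.3, -0.3, -0.2]
opening: 0.0399
gripper_force: 0.0
```

apply_moves:
  targets:
    - {"travel": [0,0,1],"roll": 0,"jaw": 40}
    - {"travel": [0,0,1],"roll": 0,"jaw": 40}

```text
clock: 16.05
tool_pos: [0.4515, -0.1801, 0.014]
orientation: [180.0, -0.1, 2.1]
force: [0.6, -0.1, -0.2]
opening: 0.0403
gripper_force: 0.0
```

apply_moves:
  targets:
    - {"travel": [0,0,1],"roll": 0,"jaw": 40}
    - {"travel": [0,0,1],"roll": 0,"jaw": 40}

```text
clock: 16.25
tool_pos: [0.4513, -0.18, 0.0118]
orientation: [180.0, -0.0, 2.1]
force: [-1.2, -0.0, -0.2]
opening: 0.04
gripper_force: 0.0
```

apply_moves:
  targets:
    - {"travel": [0,0,1],"roll": 0,"jaw": 40}
    - {"travel": [0,0,0],"roll": 0,"jaw": 40}

```text
clock: 16.45
tool_pos: [0.4512, -0.18, 0.0108]
orientation: [180.0, -0.0, 2.1]
force: [-0.1, 0.1, 3.1]
opening: 0.0401
gripper_force: 2.0
```

apply_moves:
  targets:
    - {"travel": [0,0,1],"roll": 0,"jaw": 40}
    - {"travel": [0,0,0],"roll": 0,"jaw": 40}

```text
clock: 16.65
tool_pos: [0.4512, -0.1801, 0.0107]
orientation: [180.0, -0.0, 2.2]
force: [-4.8, 3.2, 17.3]
opening: 0.04
gripper_force: 8.8
```

The step contact at 10.8 mm confirms the same +6 mm offset here. Raise 3.5 mm and approach the rear edge.

apply_moves:
  targets:
    - {"travel": [0,0,-3.5],"roll": 0,"jaw": 40}
    - {"travel": [5,0,0],"roll": 0,"jaw": 40}
    - {"travel": [5,0,0],"roll": 0,"jaw": 40}
    - {"travel": [3,0,0],"roll": 0,"jaw": 40}
    - {"travel": [2,0,0],"roll": 0,"jaw": 40}
    - {"travel": [2,0,0],"roll": 0,"jaw": 40}
    - {"travel": [2,0,0],"roll": 0,"jaw": 40}
    - {"travel": [0,0,0],"roll": 0,"jaw": 40}

```text
clock: 17.45
tool_pos: [0.4693, -0.1794, 0.0128]
orientation: [-180.0, 0.1, 2.1]
force: [-2.6, 0.4, -0.1]
opening: 0.04
gripper_force: 0.9
```

```bash
python3 s.py 14; python3 - <<'E'
from h import *
o=ctrl.get_obs();im=ctrl.snapshot("wrist");cv2.imwrite("pics/w14.png",im[...,::-1])
K,T=cam("wrist",o);T[2,3]+=.028;b,r=masks(im)
ys,xs=np.nonzero(b);print(len(xs),xs.min(),xs.max(),ys.min(),ys.max())
for m,z,k in((b,.025,"plate"),(r,.028,"rail")):
    for c in cv2.findContours(m,cv2.RETR_CCOMP,cv2.CHAIN_APPROX_NONE)[0]:
        if cv2.contourArea(c)>40: print(k,cv2.boundingRect(c),cv2.contourArea(c),*rect(cast(K,T,c.reshape(-1,2),z)))
E
```

```text
17.45 [ 0.4693 -0.1794  0.0128] [-1.7999e+02  9.0000e-02  2.1300e+00] [-2.6  0.4 -0.1]
24646 183 418 0 229
plate (183, 0, 236, 230) 48446.5 [ 531.9 -170. ] [120.9 118.1] 2.2
plate (215, 41, 174, 151) 24570.5 [ 534.  -169.9] [79.1 89.5] 2.21
rail (154, 0, 48, 215) 5350.0 [ 534.  -104.6] [109.8  13.8] 2.15
rail (165, 75, 19, 19) 258.5 [ 549.9 -102.7] [9.2 9.1] 45.35Traceback (most recent call last):
  File "s.py", line 6, in <module>
    rel(im,K,T,z,B)
    ~~~^^^^^^^^^^^^
  File "bed.py", line 17, in rel
    o,yaw,res,L,u,n=B or bed(im,K,T);c,s,py=plate(im,K,T,z);d=c-o
                                            ~~~~~^^^^^^^^^^
  File "bed.py", line 13, in plate
    b,_=masks(im);c,s,a=rect(cast(K,T,big(b,(335,235)),z))
                                      ~~~^^^^^^^^^^^^^
  File "h.py", line 22, in big
    return max(cs,key=cv2.contourArea).reshape(-1,2)
           ~~~^^^^^^^^^^^^^^^^^^^^^^^^
ValueError: max() iterable argument is empty
```

View pics/w14.png

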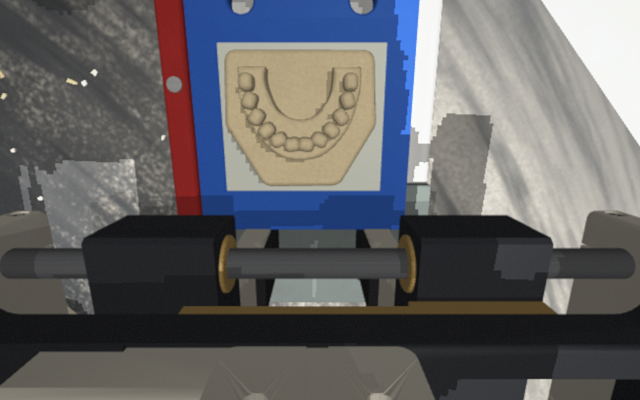

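The wrist view shows the fingers at the plate's rear edge (row ~229). The cast's rear is at row ~187, clear of the gripper's front (row ~215), the holes are at (242,5) and (361,5), and the plate is parallel to the rail. I'll push forward.

apply_moves:
  targets:
    - {"travel": [2,0,0],"roll": -0.1,"jaw": 40}
    - {"travel": [2,0,0],"roll": 0,"jaw": 40}
    - {"travel": [2,0,0],"roll": 0,"jaw": 40}
    - {"travel": [2,0,0],"roll": 0,"jaw": 40}
    - {"travel": [2,0,0],"roll": 0,"jaw": 40}
    - {"travel": [0,0,0],"roll": 0,"jaw": 40}

```text
clock: 18.15
tool_pos: [0.4806, -0.1789, 0.0131]
orientation: [180.0, -0.0, 2.2]
force: [-1.5, -0.1, -1.1]
opening: 0.0401
gripper_force: 0.5
```

```bash
cat > w.py <<'E'
from h import *
import sys
B0=np.array([547.1,-169.2]);th=np.radians(2.24);u=np.array([np.cos(th),np.sin(th)]);n=np.array([-u[1],u[0]])
o=ctrl.get_obs();im=ctrl.snapshot("wrist");cv2.imwrite(f"pics/w{sys.argv[1]}.png",im[...,::-1])
K,T=cam("wrist",o);b,r=masks(im);z=float(sys.argv[2])
p=o['tool_pos'][:2]*1000-B0;print(o['clock'],"tcp bed",np.round([p@u,p@n],1),np.round(o['tool_pos'][2],4),o['orientation'][2].round(2),"F",np.round(o['force'],1))
c=max(cv2.findContours(b,cv2.RETR_EXTERNAL,cv2.CHAIN_APPROX_NONE)[0],key=cv2.contourArea).reshape(-1,2)
P=cast(K,T,c,z)[:,:2]*1000-B0;P=P@np.c_[u,n]
# width on rows beside the cast, rear edge
for row in(20,100,180): 
    e=np.nonzero(b[row])[0];q=(cast(K,T,[[e.min(),row],[e.max(),row]],z)[:,:2]*1000-B0)@np.c_[u,n];print("row",row,"edges x,y",np.round(q,1).tolist())
print("rear row",[int(np.nonzero(b[:,k])[0].max()) for k in(250,300,350,390)],"rear x",np.round(P[:,0].min(),1))
rr=big(r);print("rail",*rect(cast(K,T,rr,.028)))
E
python3 - <<'E'
E
python3 w.py 15 .025
```

```text
18.15 tcp bed [-66.8  -7.1] 0.0131 2.25 F [-1.5 -0.1 -1.1]
row 20 edges x,y [[40.1, 48.1], [40.3, -50.9]]
row 100 edges x,y [[7.3, 48.2], [7.5, -51.2]]
row 180 edges x,y [[-29.6, 48.2], [-29.5, -51.0]]
rear row [227, 228, 228, 228] rear x -54.5
rail [ 545.5 -115.8] [92.7 11.7] 2.12
```

apply_moves:
  targets:
    - {"travel": [2,0,0],"roll": 0,"jaw": 40}
    - {"travel": [2,0,0],"roll": 0,"jaw": 40}
    - {"travel": [2,0,0],"roll": 0,"jaw": 40}
    - {"travel": [1,0,0],"roll": 0,"jaw": 40}
    - {"travel": [0,0,0],"roll": 0,"jaw": 40}

```text
clock: 18.7
tool_pos: [0.4873, -0.1787, 0.0131]
orientation: [180.0, -0.0, 2.2]
force: [-1.8, -0.4, 0.5]
opening: 0.0402
gripper_force: 1.1
```

```bash
python3 w.py 16 .025
```

```text
18.7 tcp bed [-60.1  -7.1] 0.0131 2.24 F [-1.8 -0.4  0.5]
row 20 edges x,y [[46.9, 48.1], [47.0, -50.9]]
row 100 edges x,y [[14.1, 48.1], [14.2, -51.2]]
row 180 edges x,y [[-22.9, 48.2], [-22.7, -51.1]]
rear row [227, 229, 228, 228] rear x -47.8
rail [ 552.3 -115.6] [92.7 11.7] 2.16
```

apply_moves:
  targets:
    - {"travel": [1,0,0],"roll": 0,"jaw": 40}
    - {"travel": [0.5,0,0],"roll": 0,"jaw": 40}
    - {"travel": [0,0,0],"roll": 0,"jaw": 40}

```text
clock: 19.05
tool_pos: [0.4885, -0.1786, 0.0131]
orientation: [180.0, 0.0, 2.2]
force: [-3.1, -0.7, 0.6]
opening: 0.0399
gripper_force: 1.6
```

```bash
python3 w.py 17 .025
```

```text
19.05 tcp bed [-58.9  -7.1] 0.0131 2.24 F [-3.1 -0.7  0.6]
row 20 edges x,y [[48.1, 48.1], [48.2, -50.9]]
row 100 edges x,y [[15.3, 48.1], [15.4, -51.2]]
row 180 edges x,y [[-21.6, 48.2], [-21.5, -51.0]]
rear row [228, 228, 228, 229] rear x -46.6
rail [ 553.5 -115.6] [92.7 11.8] 2.17
```

apply_moves:
  targets:
    - {"travel": [1,0,0],"roll": 0,"jaw": 40}
    - {"travel": [0.5,0,0],"roll": 0,"jaw": 40}
    - {"travel": [0,0,0],"roll": 0,"jaw": 40}

```text
clock: 19.4
tool_pos: [0.4914, -0.1785, 0.0134]
orientation: [180.0, -0.1, 2.3]
force: [-0.5, -0.6, 0.9]
opening: 0.0401
gripper_force: 0.0
```

```bash
python3 w.py 18 .025
```

```text
19.4 tcp bed [-56.   -7.1] 0.0134 2.27 F [-0.5 -0.6  0.9]
row 20 edges x,y [[51.1, 44.9], [51.3, -49.7]]
row 100 edges x,y [[18.1, 45.2], [18.3, -49.4]]
row 180 edges x,y [[-18.9, 45.0], [-18.7, -49.2]]
rear row [221, 221, 221, 222] rear x -40.1
rail [ 556.4 -116.9] [93.  14.7] 2.09
```

The apparent width fell uniformly from 99 to 94.5 mm and the force vanished, so the plate has dropped 7 mm and lies flat. I'll retreat and verify.

apply_moves:
  targets:
    - {"travel": [-4,0,-1],"roll": 0,"jaw": 40}
    - {"travel": [-10,0,-3],"roll": 0,"jaw": 40}
    - {"travel": [-10,0,-20],"roll": 0,"jaw": 40}
    - {"travel": [0,0,-40],"roll": 0,"jaw": 40}
    - {"travel": [0,0,-45],"roll": 0,"jaw": 40}
    - {"travel": [0,0,-40],"roll": 0,"jaw": 40}
    - {"travel": [0,0,0],"roll": 0,"jaw": 40}

```text
clock: 20.15
tool_pos: [0.4687, -0.18, 0.1681]
orientation: [179.9, -0.6, 2.3]
force: [0.5, 0.3, -0.2]
opening: 0.0404
gripper_force: 0.0
```

```bash
python3 w.py 19 .018; python3 - <<'E'
from h import *
# brass pins seen in the holes: centre of hole contours vs bright spots, in the wrist view
o=ctrl.get_obs();im=ctrl.snapshot("wrist");K,T=cam("wrist",o);b,r=masks(im)
cs,h=cv2.findContours(b,cv2.RETR_CCOMP,cv2.CHAIN_APPROX_NONE)
th=np.radians(2.24);U=np.c_[[np.cos(th),np.sin(th)],[-np.sin(th),np.cos(th)]]
for c in cs:
    a=cv2.contourArea(c)
    if 30<a<2000:
        q=c.reshape(-1,2);P=(cast(K,T,q,.018)[:,:2]*1000-[547.1,-169.2])@U
        x,y,w,hh=cv2.boundingRect(c);print((x,y,w,hh),"bed",P.mean(0).round(1),"d",np.ptp(P,axis=0).round(1),"rgb",im[y:y+hh,x:x+w].reshape(-1,3).mean(0).round())
E
```

```text
20.15 tcp bed [-78.7  -7.7] 0.1681 2.29 F [ 0.5  0.3 -0.2]
row 20 edges x,y [[72.5, 47.2], [72.8, -51.4]]
row 100 edges x,y [[4.4, 47.4], [4.7, -51.1]]
(333, 26, 14, 14) bed [ 59.4 -27.9] d [10.5 11.6] rgb [67. 69. 79.]
(275, 26, 14, 14) bed [59.6 23.3] d [10.5 11.6] rgb [66. 69. 80.]Traceback (most recent call last):
  File "w.py", line 11, in <module>
    e=np.nonzero(b[row])[0];q=(cast(K,T,[[e.min(),row],[e.max(),row]],z)[:,:2]*1000-B0)@np.c_[u,n];print("row",row,"edges x,y",np.round(q,1).tolist())
                                          ~~~~~^^
    return umr_minimum(a, axis, None, out, keepdims, initial, where)
ValueError: zero-size array to reduction operation minimum which has no identity
```

```bash
python3 - <<'E'
from plant import ctrl
print(ctrl.close_job())
E
```

```text
the job is handed in; nothing more can be done
None
```

The plate dropped 7 mm evenly and lies flat over the two pins. The cast and the loose items were not touched, and I handed the job in at about 20 s; the judge's verdict was not shown.

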